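# Wind the laptop lift level with the monitor shelf

### The arm

A 6-joint arm with a two-finger parallel gripper is mounted at the origin on the work surface. World frame = base frame: x ahead of the robot, y to its left, z up, the work surface at z = 0. Lengths are in m, angles in rad, forces in N, time in s.
With the tool pointing down it reaches from about 0.325 to 0.9 m from the base axis. Payload 6.1 kg.
Tool frame: the origin (TCP) lies at the very end of the fingers, on their centre line; the grasp point (between the pads) lies 19 mm behind it; z points along the fingers, y is the direction in which the jaws open and shut (so a half turn about z gives the same grasp; the last joint's range is limited). The gripper opens to 85 mm and grips with 20 to 120 N. Pads are 22 mm wide; open, the fingers measure 114 mm over their backs; the gripper's body (76 mm by 85 mm) begins 54 mm behind the grasp point. The pads swing forward as they close: fully open they stand 13 mm farther back than shut.
Start: joints at [-1.382, 0.22, 1.526, -0, 1.395, -0.126], TCP at [0.194, -0.594, 0.231] pointing down, gripper open.
Joint ranges: [-2.98, 2.98], [-0.91, 2.08], [0.09, 2.57], [-1.24, 4.39], [0.2, 2.65], [-2.68, 2.68]. Speed limits (rad/s): [2.57, 2.57, 3.01, 3.14, 3.14, 3.14].

### API

Orientations are given as a unit quaternion [x, y, z, w].
In Python, from bench import telemetry, vision, order gives the robot as it stands. The module is installed in compiled form; this text tells all that it offers.
- The arm moves only by the tool send_rows, never from a script. Its argument "series" is one flat list of numbers, 4 for each row, row after row: the shift along the tool's x, y, z in m, then the turn about the tool's z in degrees. In form: [dx, dy, dz, twist, dx, dy, dz, twist, ...]. A call has exactly 8 rows; each row is the pose to reach, as a shift and turn from the pose commanded when the call began, along the tool's axes at that moment; what a row does not reach only later rows make up. A row lasts 1/10 s, in which the tool goes at most 50 mm and 8.59 degrees, less where a joint would pass 70% of its speed; a pose out of reach is approached as far as the arm can. A call with a gripper value outside its range is refused whole. "claw" is the finger opening in m, from 0 to 0.0854, set as the call begins (left out, the last holds). The fingers move at their own pace and stop on an object; "squeeze" is the grip in N (left out, the last holds). Time passes only in rows, so rows that repeat a pose let the fingers close, or fill a call up. It gives the time, the measured TCP pose, the force and the opening at its end, in the units of the state.
- telemetry.sense(): the state, without advancing time (a new reading comes with each control period).
- vision.read_camera(name): name is "scene" or "top"; returns a dict with "frame" (480x640x3 uint8, red, green, blue), "vfov" (degrees; the focal length in pixels is half the picture's height over the tangent of half this angle, whatever the lens; pixels are square), "cx", "cy" (the principal point, pixels), "rvec" (rotation vector, rad) and "tvec" (3), from world to camera coordinates, as OpenCV has them. Camera axes: x right, y down, z forward; pixel columns grow to the right and rows downward; lengths in m; the calibration is good to about 2 mm. A picture is of the moment at which its call begins. There is no depth.
- order.close_job(): hands the job in, once; it reports no verdict.
The state is a dict: "t": time; "qpos": joint angles; "qvel": joint speeds; "effort": joint torques, N m; "eef_pos": TCP position; "tool_rot": TCP orientation; "contact_force": force on the tool from outside, world axes, zero at the start; "moment": the same for the moment, N m; "grip_width": finger opening in m.
Only numpy, scipy, OpenCV 4.12 (cv2) and the standard library are available. Lean on these libraries where they do the work, as an engineer would, in place of code of your own. Each camera call takes 0.05 s, during which the arm holds its last target. There are 200 camera calls.

### The job

Take the loose crank from its wooden tray, fit it fully home on the square drive shaft of the laptop lift and let go of it, then wind the lift by the crank's black knob until the laptop platform is level with the fixed black shelf beside it. Then lift the crank off and lay it flat back in its tray, leaving the mug, the jar and the earbud case where they are.

Things in the scene. Friction and masses are not known exactly. Their poses are not given: they have to be found in the camera images.
- crank: Loose steel crank, 0.28 kg, lying flat in the tray. Origin: centre of the hub's underside; z up along the socket axis, x from hub to knob. Hub 32 x 32 mm, z 0 to 30, with a square socket 18 mm wide, 30 mm deep, open below, sides parallel to x and y. An arm 18 mm wide, 10 mm thick, z 0 to 10, carries the knob 80 mm from the origin.
- crank_head (a point): Centre of the crank's red square head, 26 x 26 mm, 32 mm tall, on top of the hub (crank z 30 to 62 mm; this point at 46 mm), sides parallel to the crank's x and y: where to hold it to fit it or lift it off.
- crank_knob: Black round knob of the crank, 24 mm in diameter, 50 mm tall, upright, spinning freely on its pin, so it can stay gripped while the crank goes round. Origin: centre of its underside, at x 80, z 14 mm in the crank's frame. Its own yaw means nothing.
- drive_seat (a point): Point on the drive shaft's vertical axis, on its round collar (52 mm wide) on the aluminium housing (90 x 90 mm, 115 mm high); 119 mm above the table. The crank is home when its origin is here. z up, y towards platform and shelf; it does not turn with the shaft. The shaft is stiff (0.2 N m) and stays where it is left.
- drive_tip (a point): Top of the brass drive shaft, 29 mm above drive_seat. From the top: a round nose 9 mm high (tapering from 8 to 16 mm wide in 5 mm), which enters the crank's socket at any angle, then a 16 mm square, 20 mm high, which enters only when turned to match within about 7 degrees (repeats every 90). The shaft's angle differs each time and is not reported: find it by touch.
- platform (a joint): Height of the platform, m: 0 at its lowest, 0.05 when level with the shelf. It rises 30 mm per full turn of the crank, clockwise seen from above. Stops at -0.002 and 0.06. Carries a closed laptop.
- platform_edge (a point): Top of the grey platform at its white-striped edge next to the shelf.
- shelf_edge (a point): Top of the fixed black shelf at its white-striped edge next to the platform, 100 mm above the table. Level means that both edges are at the same height.
- tray: Fixed low wooden tray, 190 x 110 mm outside, walls 4 mm thick and 14 mm high, floor 4 mm thick. Origin: centre of its underside; x along its length. At the start the crank's hub lies about 35 mm from its centre towards -x, the knob towards +x.
- mug: White mug, 80 mm wide, 90 mm tall; leave alone. Origin: centre of its underside.
- bottle: Amber glass jar with steel lid, 50 mm wide, 110 mm tall; leave alone. Origin: centre of its underside.
- earbuds: White earbud case, 62 x 48 x 26 mm; leave alone. Origin: centre of its underside.
Mind the look-alikes: they are no part of the job. What is meant by the crank is not green or pink, and is the larger of those in its own colour.

How it is judged:
On the way, in this order (a step that is already met when the one before it is completed fails the run):
1. the crank sits fully home on the drive shaft and has been let go (horizontal distance between crank and drive_seat below 0.004 m and z of crank in the frame of drive_seat below 0.004 m and angle between crank's own z axis and vertical below 0.1 rad and contact force between the fingers and crank below 0.1 N), for 0.2 s.
2. the platform is wound level with the shelf, within 5 mm, with the fingers on the knob (z of platform_edge in the frame of shelf_edge between -0.005 and 0.005 m and contact force between the fingers and crank_knob above 0.3 N), for 0.1 s.
At the end, for the whole second after the job is handed in: The platform's edge is within 5 mm of the shelf's height; the crank lies flat (within 0.06 rad) on the tray's floor, hub and knob inside its walls, released and at rest (z of platform_edge in the frame of shelf_edge between -0.005 and 0.005 m and z of crank in the frame of tray between 0.002 and 0.007 m and horizontal distance between crank and tray below 0.08 m and angle between crank's own z axis and vertical below 0.06 rad and linear speed of crank below 0.02 m/s); the robot touches nothing.
It fails at once if the mug is moved more than 20 mm (distance of mug from where it was at the start of the episode above 0.02 m).
It fails at once if the jar is moved more than 20 mm (distance of bottle from where it was at the start of the episode above 0.02 m).
It fails at once if the earbud case is moved more than 20 mm (distance of earbuds from where it was at the start of the episode above 0.02 m).
It also fails if it takes over 72 s, if anything falls off the work surface, if the arm or the gripper's body presses on something with over 40 N, if the wrist force passes 120 N, or if a joint passes its speed limit or range.

## Working session

There is one attempt and no reset: what is moved stays moved. The work goes in short steps, Python scripts to look and compute and a tool call to move; the robot and the scene stay as the last step left them, time stands still between calls to the robot, and variables do not carry over. Pictures are saved under pics/ and viewed, about 8 in all and at most 12, crops included, and the job is handed in when it is done.

Besides the shell and the picture viewer there is one more tool, called after "Call:" in YAML: its name, and indented under it one key for each argument. send_rows: Moves the arm, as the interface text tells. Its arguments: {"type":"object","properties":{"series":{"type":"array","items":{"type":"number"}},"claw":{"type":"number"},"squeeze":{"type":"number"}},"required":["series"]}

```bash
mkdir -p pics; cat > h.py <<'E'
import numpy as np, cv2
from bench import telemetry, vision, order
def cam(n):
    c=vision.read_camera(n); c['R']=cv2.Rodrigues(np.array(c['rvec'],float))[0]; c['t']=np.array(c['tvec'],float).ravel()
    c['f']=240/np.tan(np.radians(c['vfov'])/2); return c
def ray(c,u,v):
    d=c['R'].T@np.array([(u-c['cx'])/c['f'],(v-c['cy'])/c['f'],1.]); return -c['R'].T@c['t'],d
def plane(c,u,v,z):
    o,d=ray(c,u,v); return o+d*(z-o[2])/d[2]
def proj(c,p):
    q=c['R']@np.array(p)+c['t']; return c['cx']+c['f']*q[0]/q[2],c['cy']+c['f']*q[1]/q[2]
def tri(c1,p1,c2,p2):
    o1,d1=ray(c1,*p1);o2,d2=ray(c2,*p2)
    s=np.linalg.lstsq(np.c_[d1,-d2],o2-o1,rcond=None)[0]
    a=o1+s[0]*d1;b=o2+s[1]*d2
    return (a+b)/2,np.linalg.norm(a-b)
def save(n,im): cv2.imwrite('pics/'+n,im[:,:,::-1])
E
python3 - <<'E'
from h import *
import pickle
a=cam('scene');b=cam('top')
pickle.dump((a,b),open('c0.pkl','wb'))
save('s0.png',a['frame']);save('t0.png',b['frame'])
for c in(a,b):print(c['vfov'],c['cx'],c['cy'],-c['R'].T@c['t'],c['R'])
print(telemetry.sense())
E
```

```text
50.78949632498437 321.6026538765377 235.5399853942567 [ 1.19472004 -0.61712222  0.8536797 ] [[ 0.69173249  0.72188226 -0.01980314]
 [ 0.46321337 -0.46457108 -0.75472318]
 [-0.55402124  0.51289347 -0.65574443]]
54.055753892237895 325.59484895889204 242.09793096651543 [ 0.39304341 -0.03554957  1.22561076] [[ 0.01660941 -0.99978041 -0.01277719]
 [-0.99083747 -0.01474509 -0.13425231]
 [ 0.13403443  0.01488997 -0.9908648 ]]
{'t': 0.1, 'qpos': array([-1.38213724e+00,  2.21160174e-01,  1.52747631e+00, -5.19328708e-06,
        1.39466298e+00, -1.26090615e-01]), 'qvel': array([ 0.00031213, -0.0017395 , -0.00334437, -0.00094391, -0.00026163,
       -0.00083351]), 'effort': array([ 1.58756782e-03, -4.98241603e+01, -3.90546477e+01, -1.25159017e-04,
        5.62352972e-03,  9.01662958e-06]), 'eef_pos': array([ 0.19338805, -0.59377859,  0.23031141]), 'tool_rot': array([ 9.87641684e-01,  1.56726437e-01, -2.92485359e-05, -8.52905442e-04]), 'contact_force': array([ 0.71352334, -1.01065154, -0.87111925]), 'moment': array([ 0.03942622,  0.0344433 , -0.06335549]), 'grip_width': 0.0854627156366874}
```

View pics/s0.png

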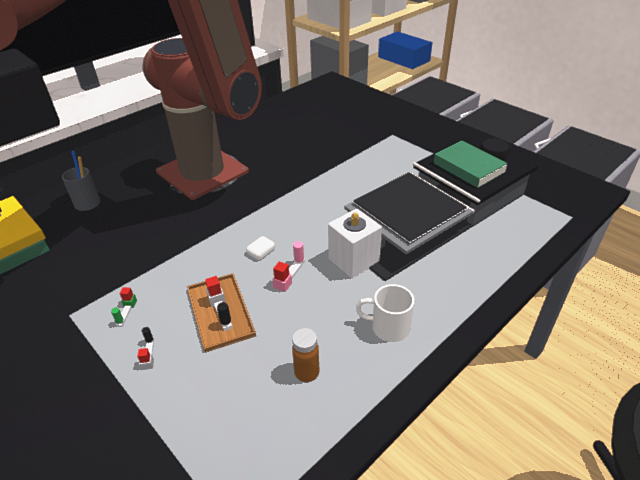

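View pics/t0.png

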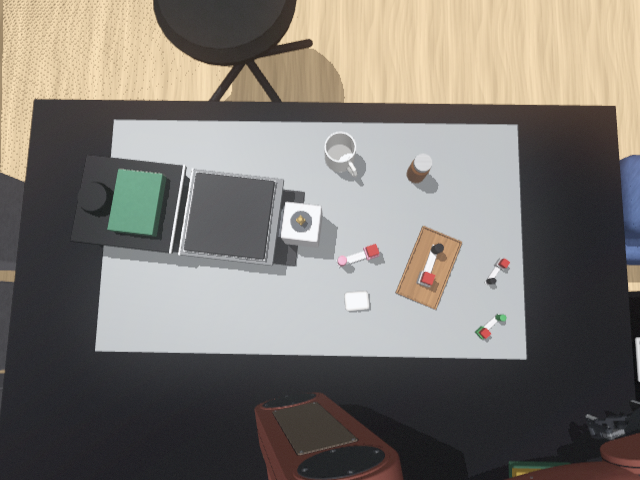

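The candidates are the steel crank in the tray (scene head 213,287, top head 427,279), the pink one (282,275), the green one (127,295) and the small steel one (144,355). By the description it is the one in the tray. Next come a close crop and measurements.

```bash
python3 - <<'E'
from h import *
import pickle
a,b=pickle.load(open('c0.pkl','rb'))
def crop(c,x,y,w,h,s): return cv2.resize(c['frame'][y:y+h,x:x+w],None,fx=s,fy=s,interpolation=cv2.INTER_CUBIC)
im=np.vstack([np.hstack([crop(a,180,265,80,60,5),crop(b,385,220,80,60,5)]),np.hstack([crop(a,315,200,80,60,5),crop(b,265,190,80,60,5)])])
save('crop0.png',im)
for n,c,box in(('s',a,(180,265,80,90)),('t',b,(385,220,85,95))):
    x,y,w,h=box; f=c['frame'][y:y+h,x:x+w]; hsv=cv2.cvtColor(f,cv2.COLOR_RGB2HSV); H,S,V=[hsv[...,i].astype(int) for i in range(3)]
    red=((H<6)|(H>174))&(S>170)&(V>80); blk=(V<50)
    for nm,m in(('red',red),('blk',blk)):
        k,l,st,ce=cv2.connectedComponentsWithStats(m.astype(np.uint8))
        for i in range(1,k):
            if st[i,4]>30: print(n,nm,st[i],ce[i]+[x,y], 'V', np.percentile(V[l==i],[5,25,50,75,95]))
E
```

```text
s red [ 26  11  15  20 200] [213.005 285.21 ] V [124. 128. 153. 226. 231.]
s blk [ 38  38  12  22 197] [223.50253807 313.52791878] V [25. 29. 31. 41. 48.]
```

View pics/crop0.png

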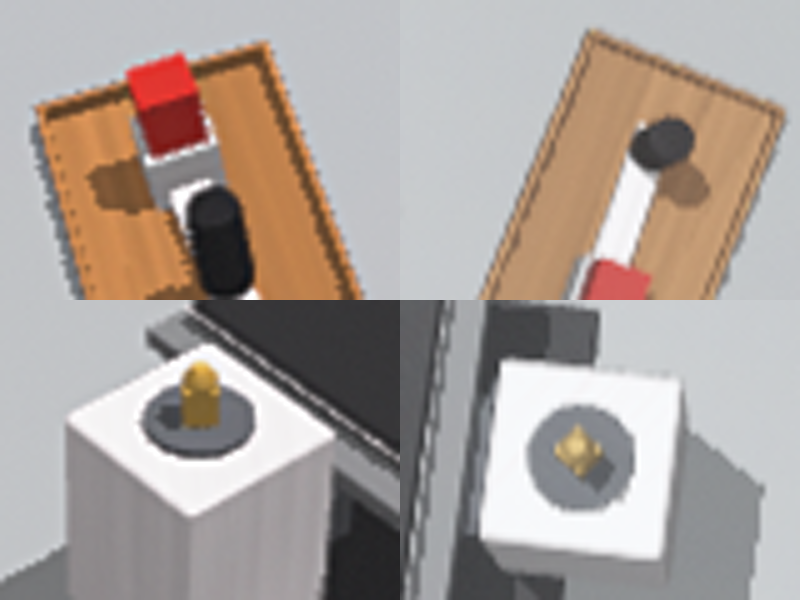

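The crop confirms the choice: red head on a steel hub, black knob, in the tray. The shaft's square looks like a diamond in the top view, turned about 45° in the image. Next I triangulate the points.

```bash
python3 - <<'E'
from h import *
import pickle
a,b=pickle.load(open('c0.pkl','rb'))
def hs(c,box):
    x,y,w,h=box; hsv=cv2.cvtColor(c['frame'][y:y+h,x:x+w],cv2.COLOR_RGB2HSV).astype(int); return hsv[...,0],hsv[...,1],hsv[...,2]
def big(m,box):
    k,l,st,ce=cv2.connectedComponentsWithStats(m.astype(np.uint8)); i=1+np.argmax(st[1:,4]); print(st[i]); return ce[i]+np.array(box[:2]),l==i
bx=(180,265,80,90);H,S,V=hs(a,bx);ha,_=big(((H<8)|(H>172))&(S>150)&(V>200),bx)
bx=(385,220,85,95);H,S,V=hs(b,bx);hb,m=big(((H<6)|(H>172))&(S>110)&(V>170),bx)
print('head',ha,hb,tri(a,ha,b,hb)); print('area',cv2.minAreaRect(np.argwhere(m)[:,::-1].astype(np.float32)))
print('knob',tri(a,(223,305.4),b,(440.2,248)))
print('plane z: head@.066',plane(a,*ha,.066)[:2],plane(b,*hb,.066)[:2],'knob@.068',plane(a,223,305.4,.068)[:2],plane(b,440.2,248,.068)[:2])
# collar
for n,c,bx in(('s',a,(335,205,40,40)),('t',b,(280,200,45,45))):
    H,S,V=hs(c,bx); m=((S<70)&(V>70)&(V<135))|((S>90)&(V>60)); ce,mm=big(m,bx)
    cn=max(cv2.findContours(mm.astype(np.uint8),0,1)[0],key=cv2.contourArea); e=cv2.fitEllipse(cv2.convexHull(cn)); print(n,ce,np.add(e[0],bx[:2]),e)
    p=np.add(e[0],bx[:2]); print(plane(c,*p,.119))
print('collar hand',tri(a,(354.6,224),b,(301.2,221.3)))
print('tip',tri(a,(315+40.2,200+12.8),b,(265+35.6,190+29.5)))
# tray outline in top
H,S,V=hs(b,(385,215,85,100)); m=(H>5)&(H<22)&(S>60)&(V>60)
ce,mm=big(m,(385,215)); cn=max(cv2.findContours(mm.astype(np.uint8),0,1)[0],key=cv2.contourArea)
q=cv2.boxPoints(cv2.minAreaRect(cn))+[385,215]; P=np.array([plane(b,*p,.014) for p in q]); print('tray',P[:,:2],P.mean(0),np.linalg.norm(P-np.roll(P,1,0),axis=1))
# housing top corners in top view from crop
for p in((501,358),(681,378),(660,557),(481,540)):
    print('hous',plane(b,265+(p[0]-400)/5,190+(p[1]-300)/5,.115))
for p in((578,422),(602,450),(578,475),(556,448)): print('sq',plane(b,265+(p[0]-400)/5,190+(p[1]-300)/5,.139))
E
```

```text
[26 11 14 11 92]
[ 37  52  13  13 110]
head [211.90217391 280.83695652] [428.28181818 277.80909091] (array([ 0.4657308 , -0.27172755,  0.06308145]), np.float64(0.001379164903965722))
area ((43.25, 57.75), (10.435516357421875, 10.751744270324707), 18.434947967529297)
knob (array([ 0.54131036, -0.29908245,  0.06583999]), np.float64(0.007104871106227283))
plane z: head@.066 [ 0.46887934 -0.27247305] [ 0.46518195 -0.27172453] knob@.068 [ 0.5454083  -0.29720393] [ 0.53913117 -0.30161567]
[  9   8  22  19 270]
s [354.55925926 223.03703704] [354.49225616 222.35217285] ((19.49225616455078, 17.3521728515625), (18.509845733642578, 21.25262451171875), 86.0782470703125)
[0.59403486 0.04220377 0.119     ]
[ 0  0 24 21 93]
t [288.04301075 204.41935484] [290.85469627 206.54459524] ((10.854696273803711, 6.544595241546631), (22.811973571777344, 40.18556213378906), 14.788919448852539)
[0.627616   0.06591026 0.119     ]
collar hand (array([0.59367159, 0.04144385, 0.11407024]), np.float64(0.00232868213945626))
tip (array([0.59290682, 0.04159319, 0.14594353]), np.float64(0.0044985849586619145))
[  11   11   66   84 2654]
tray [[ 0.4287843  -0.19704739]
 [ 0.60479126 -0.26871993]
 [ 0.56321427 -0.37274198]
 [ 0.38897129 -0.29957734]] [ 0.49644028 -0.28452166  0.014     ] [0.10998849 0.19004053 0.11202336 0.18898064]
hous [0.64043709 0.08025913 0.115     ]
hous [ 0.63179821 -0.00680416  0.115     ]
hous [0.54464952 0.00165293 0.115     ]
hous [0.5515728  0.08732374 0.115     ]
sq [0.60486796 0.04064055 0.139     ]
sq [0.59165911 0.0290488  0.139     ]
sq [0.57959769 0.04004027 0.139     ]
sq [0.59230443 0.05068409 0.139     ]
```

```bash
cat >> h.py <<'E'
def yaw(s):
    q=s['tool_rot']; return np.degrees(2*np.arctan2(q[1],q[0]))
def to(x,y,z,yw=None,p=None,y0=None):
    s=telemetry.sense(); p=s['eef_pos'] if p is None else p; y0=yaw(s) if y0 is None else y0
    d=np.array([x,y,z])-p; a=np.radians(y0)
    r=[d[0]*np.cos(a)+d[1]*np.sin(a), d[0]*np.sin(a)-d[1]*np.cos(a), -d[2], 0 if yw is None else (y0-yw+180)%360-180]
    return np.round(r,4)
E
python3 -c "
from h import *
print(to(.4655,-.2717,.16,-21.5))"
```

```text
[ 0.3585 -0.222   0.0703 39.5339]
```

Call:
send_rows:
  series: [0.03,-0.018,0,3,0.07,-0.043,0,8,0.11,-0.068,0,13,0.15,-0.093,0.01,18,0.19,-0.118,0.02,23,0.23,-0.143,0.035,28,0.27,-0.168,0.05,34,0.305,-0.19,0.065,39.5]
  claw: 0.0854

```text
t: 0.9
eef_pos: [0.4256, -0.317, 0.1655]
tool_rot: [0.982, -0.188, -0.0, -0.0]
contact_force: [-0.4, -1.1, -0.6]
grip_width: 0.0857
```

```bash
python3 -c "
from h import *
s=telemetry.sense();print(s['eef_pos'],yaw(s),to(.4655,-.2717,.09,-21.5))"
```

```text
[ 0.42564457 -0.3170255   0.16553576] -21.67767317431672 [ 0.0203 -0.0568  0.0755 -0.1777]
```

Call:
send_rows:
  series: [0.01,-0.03,0.02,0,0.02,-0.055,0.04,0,0.02,-0.057,0.06,0,0.02,-0.057,0.08,0,0.02,-0.057,0.1,0,0.02,-0.057,0.118,0,0.02,-0.057,0.126,0,0.02,-0.057,0.126,0]

```text
t: 1.7
eef_pos: [0.4631, -0.2726, 0.0388]
tool_rot: [0.983, -0.186, -0.001, -0.001]
contact_force: [0.1, 0.4, 0.4]
grip_width: 0.0851
```

```bash
python3 -c "
from h import *
s=telemetry.sense();print(s['eef_pos'],yaw(s),s['contact_force'])
c=cam('scene');save('s1.png',cv2.resize(c['frame'][220:370,130:330],None,fx=4,fy=4))"
```

```text
[ 0.46306244 -0.2725986   0.03881123] -21.465832364594334 [0.1214659  0.37291747 0.3575297 ]
```

View pics/s1.png

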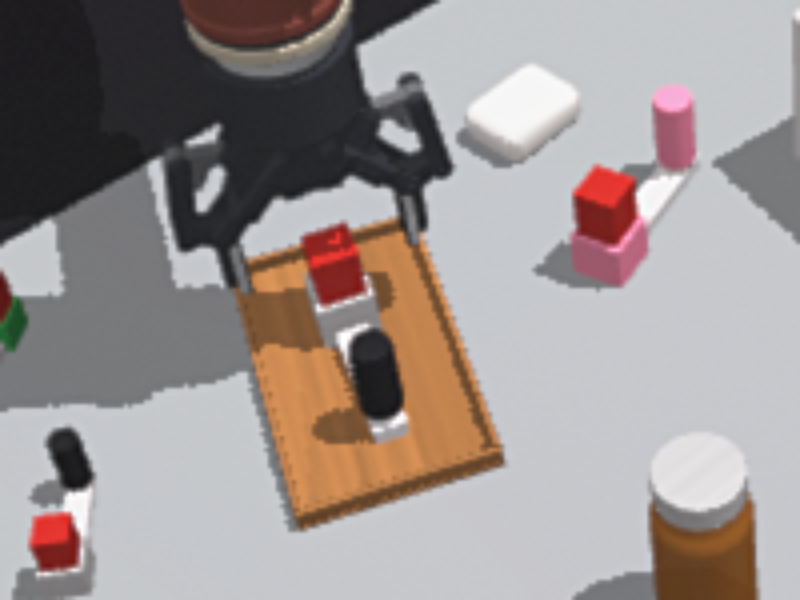

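The head stands midway between the open fingers, so I close on it with a small forward correction.

Call:
send_rows:
  series: [0.002,-0.001,0,0,0.002,-0.001,0,0,0.002,-0.001,0,0,0.002,-0.001,0,0,0.002,-0.001,0,0,0.002,-0.001,0,0,0.002,-0.001,0,0,0.002,-0.001,0,0]
  claw: 0.0
  squeeze: 70

```text
t: 2.55
eef_pos: [0.4668, -0.2735, 0.041]
tool_rot: [0.983, -0.186, 0.0, 0.0]
contact_force: [-1.6, 1.2, 6.0]
grip_width: 0.0251
```

```bash
python3 -c "
from h import *
s=telemetry.sense();print(s['eef_pos'],yaw(s),s['contact_force'],s['grip_width'])"
```

```text
[ 0.46677958 -0.27347328  0.04101733] -21.46845297825921 [-1.5805185   1.22092355  5.97932962] 0.02506131152283389
```

Call:
send_rows:
  series: [0,0,-0.01,0,0,0,-0.03,0,0,0,-0.06,0,0,0,-0.09,0,0,0,-0.12,0,0,0,-0.15,0,0,0,-0.165,0,0,0,-0.165,0]

```text
t: 3.35
eef_pos: [0.4674, -0.2741, 0.2077]
tool_rot: [0.983, -0.186, 0.002, 0.001]
contact_force: [-0.3, -0.0, -3.1]
grip_width: 0.0248
```

```bash
python3 -c "
from h import *
s=telemetry.sense();print(s['eef_pos'],yaw(s),s['contact_force'],s['grip_width'],to(.593,.0413,.20,45))
import pickle
a=cam('scene');b=cam('top');pickle.dump((a,b),open('c1.pkl','wb'))
def crop(c,x,y,w,h,s): return cv2.resize(c['frame'][y:y+h,x:x+w],None,fx=s,fy=s,interpolation=cv2.INTER_CUBIC)
save('g1.png',np.hstack([crop(a,150,190,100,110,4),crop(b,385,210,100,110,4)]))"
```

```text
[ 0.46740221 -0.27412922  0.20766733] -21.464574920770886 [-0.26339724 -0.04482833 -3.11359257] 0.02478356062730111 [ 1.50000e-03 -3.39500e-01  7.70000e-03 -6.64646e+01]
```

View pics/g1.png

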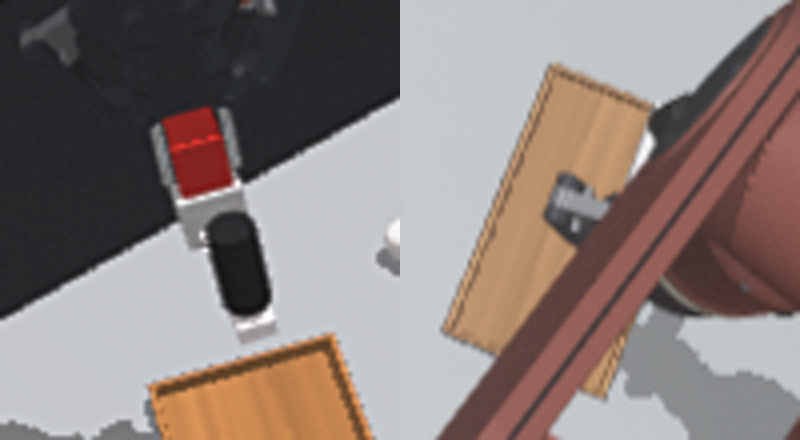

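```bash
python3 -c "
from h import *
import pickle
a,b=pickle.load(open('c1.pkl','rb'))
s=telemetry.sense()
k=plane(a,150+234/4,190+227/4,.2347);y=np.radians(-21.47)
o=k-.08*np.array([np.cos(y),np.sin(y),0]); d=o-s['eef_pos'];print(k,o,d,'along x',d[:2]@[np.cos(y),np.sin(y)],'y',d[:2]@[-np.sin(y),np.cos(y)])
f=a['frame'][210:250,180:215];H,S,V=[x.astype(int) for x in cv2.split(cv2.cvtColor(f,cv2.COLOR_RGB2HSV))]
m=((H<8)|(H>172))&(S>150)&(V>90); ys,xs=np.where(m);print(xs.min()+180,xs.max()+180,ys.min()+210,ys.max()+210)
for p in ((150+192/4,190+112/4),(150+228/4,190+138/4)):pass
for xx in(-13,13):
  for yy in(-13,13):
    for zz in(30,62): print(xx,yy,zz,np.round(proj(a,s['eef_pos']+[xx/1e3*np.cos(y)-yy/1e3*np.sin(y),xx/1e3*np.sin(y)+yy/1e3*np.cos(y),zz/1e3-.037]),1))
"
```

```text
[ 0.54752288 -0.30108209  0.2347    ] [ 0.47307414 -0.27180097  0.2347    ] [0.00726674 0.00101146 0.03069962] along x 0.006392289160105015 y 0.003601002196280001
191 207 217 238
-13 -13 30 [192.5 232.4]
-13 -13 62 [189.5 220. ]
-13 13 30 [205.3 229. ]
-13 13 62 [202.5 216.7]
13 -13 30 [195.1 240.2]
13 -13 62 [192.1 227.8]
13 13 30 [208.1 236.8]
13 13 62 [205.4 224.4]
```

The crank hangs level with the head centred in the pads. The cameras agree with each other only to a few mm, which the rounded nose allows for. I go above the shaft and turn the crank to 45°.

Call:
send_rows:
  series: [0,-0.03,0,-6,0,-0.075,0,-14.5,0,-0.12,0,-23,0,-0.165,0,-31.5,0,-0.21,0,-40,0.001,-0.255,0,-48.5,0.001,-0.3,0,-57,0.001,-0.33,0,-65]

```text
t: 4.25
eef_pos: [0.5872, 0.0366, 0.2022]
tool_rot: [0.927, 0.374, -0.002, -0.001]
contact_force: [-0.2, -0.2, -3.5]
grip_width: 0.0247
```

```bash
python3 -c "
from h import *
s=telemetry.sense();print(s['eef_pos'],yaw(s),s['contact_force'],s['grip_width'],to(.593,.0405,.188,45))"
```

```text
[0.58717389 0.03656622 0.20224657] 43.97720758539503 [-0.19558297 -0.16347249 -3.52819631] 0.024701921797607735 [ 0.0069  0.0012  0.0142 -1.0228]
```

Call:
send_rows:
  series: [0.007,0.001,0,-1,0.007,0.001,0,-1,0.007,0.001,0.006,-1,0.007,0.001,0.011,-1,0.007,0.001,0.015,-1,0.007,0.001,0.018,-1,0.007,0.001,0.021,-1,0.007,0.001,0.021,-1]

```text
t: 5.05
eef_pos: [0.5935, 0.0373, 0.1838]
tool_rot: [0.926, 0.379, -0.0, -0.0]
contact_force: [0.2, -0.4, -2.8]
grip_width: 0.0247
```

```bash
python3 -c "
from h import *
s=telemetry.sense();print(s['eef_pos'],yaw(s),s['contact_force'],s['moment'],s['grip_width'])
a=cam('scene');save('f1.png',cv2.resize(a['frame'][150:290,290:420],None,fx=4,fy=4,interpolation=cv2.INTER_CUBIC))"
```

```text
[0.59352099 0.03732113 0.18382621] 44.503991916419565 [ 0.21243689 -0.38664468 -2.82285684] [-0.01437979  0.02933695  0.04028875] 0.024702789215477545
```

View pics/f1.png

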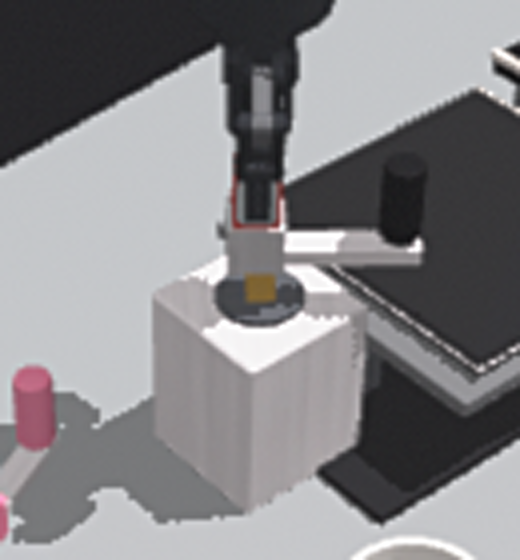

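Call:
send_rows:
  series: [0.002,-0.002,0,0,0.002,-0.002,0,0,0.002,-0.002,0.003,0,0.002,-0.002,0.006,0,0.002,-0.002,0.009,0,0.002,-0.002,0.012,0,0.002,-0.002,0.014,0,0.002,-0.002,0.014,0]

```text
t: 5.9
eef_pos: [0.5939, 0.0406, 0.1699]
tool_rot: [0.925, 0.379, 0.0, -0.0]
contact_force: [1.0, 1.0, -3.7]
grip_width: 0.0249
```

```bash
python3 -c "
from h import *
s=telemetry.sense();print(s['eef_pos'],yaw(s),s['contact_force'],s['moment'],s['grip_width'])"
```

```text
[0.59386962 0.04057412 0.16990218] 44.535640056930546 [ 1.04131808  0.98733473 -3.65075635] [ 0.24756912 -0.23013095  0.06686274] 0.024905430919862557
```

Call:
send_rows:
  series: [0,0,0.003,0,0,0,0.006,0,0,0,0.009,0,0,0,0.011,0,0,0,0.012,0,0,0,0.013,0,0,0,0.014,0,0,0,0.014,0]

```text
t: 6.7
eef_pos: [0.594, 0.0405, 0.1562]
tool_rot: [0.925, 0.379, 0.0, -0.0]
contact_force: [1.6, 1.2, -3.1]
grip_width: 0.0247
```

```bash
python3 -c "
from h import *
s=telemetry.sense();print(s['eef_pos'],yaw(s),s['contact_force'],s['moment'],s['grip_width'])"
```

```text
[0.59395141 0.04046686 0.15624252] 44.534176097119065 [ 1.56095596  1.16606574 -3.12809304] [ 0.25009305 -0.3772129  -0.01193578] 0.024678500973725048
```

It went in freely past the nose, so the angle matches. I feel for the collar.

Call:
send_rows:
  series: [0,0,0.001,0,0,0,0.002,0,0,0,0.003,0,0,0,0.004,0,0,0,0.004,0,0,0,0.004,0,0,0,0.004,0,0,0,0.004,0]

```text
t: 7.5
eef_pos: [0.5943, 0.0406, 0.1559]
tool_rot: [0.925, 0.379, 0.001, 0.0]
contact_force: [-8.1, 1.7, 16.1]
grip_width: 0.025
```

```bash
python3 -c "
from h import *
s=telemetry.sense();print(s['eef_pos'],yaw(s),s['contact_force'],s['moment'],s['grip_width'])"
```

```text
[0.59427426 0.0405667  0.15593665] 44.553232826157355 [-8.1336197   1.68353765 16.13139785] [0.39088308 1.46957712 0.05297293] 0.02498029170429317
```

Call:
send_rows:
  series: [0,0,0.001,0,0,0,0.001,0,0,0,0.001,0,0,0,0.001,0,0,0,-0.01,0,0,0,-0.03,0,0,0,-0.06,0,0,0,-0.07,0]
  claw: 0.07

```text
t: 8.3
eef_pos: [0.5957, 0.0403, 0.2265]
tool_rot: [0.925, 0.379, 0.003, 0.001]
contact_force: [0.6, -0.8, 0.4]
grip_width: 0.0703
```

```bash
python3 -c "
from h import *
s=telemetry.sense();print(s['eef_pos'],yaw(s),s['contact_force'],s['grip_width'])
a=cam('scene');b=cam('top')
import pickle;pickle.dump((a,b),open('c2.pkl','wb'))
def crop(c,x,y,w,h,s): return cv2.resize(c['frame'][y:y+h,x:x+w],None,fx=s,fy=s,interpolation=cv2.INTER_CUBIC)
save('f2.png',np.hstack([crop(a,310,130,190,150,4),crop(b,170,150,10,150,4)]))"
```

```text
[0.59572041 0.04027743 0.22649608] 44.53615137162371 [ 0.64725022 -0.76825247  0.41992961] 0.0702651887367156
```

View pics/f2.png

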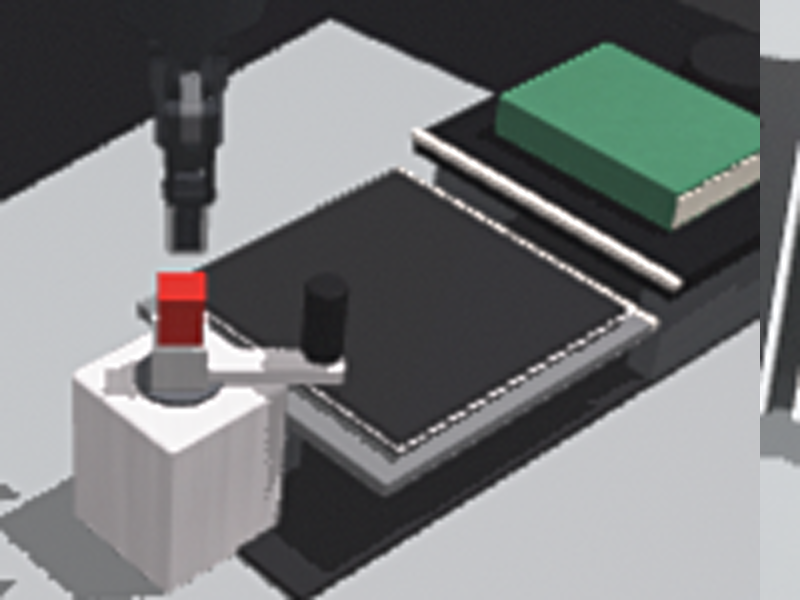

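The crank is home and released (hub on the collar at crop 180,370, knob at 326,285). Next I measure the current platform height from the stripe corners in both views.

```bash
python3 -c "
from h import *
import pickle
a,b=pickle.load(open('c2.pkl','rb'))
def crop(c,x,y,w,h,s): return cv2.resize(c['frame'][y:y+h,x:x+w],None,fx=s,fy=s,interpolation=cv2.INTER_CUBIC)
save('p0.png',np.hstack([crop(a,405,155,80,60,5)[:,:400],np.vstack([crop(b,160,150,80,30,5),crop(b,160,240,80,30,5)])]))
k=(310+326/4,130+285/4);print('knob',plane(a,*k,.183))
print(to(.651,.0968,.2265,None))"
```

```text
knob [0.65379438 0.09432742 0.183     ]
[ 0.0793 -0.0012 -0.0015  0.    ]
```

View pics/p0.png

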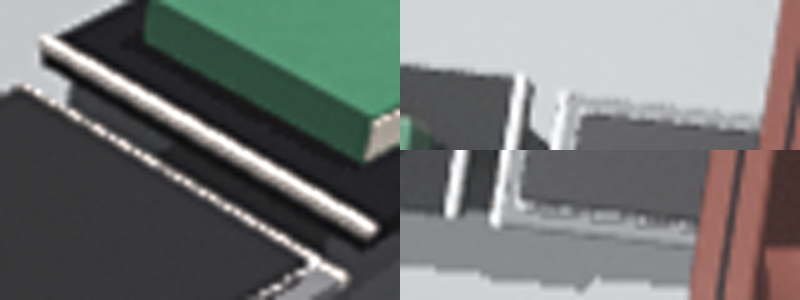

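```bash
python3 -c "
from h import *
import pickle
a,b=pickle.load(open('c2.pkl','rb'))
print('plat',tri(a,(474,210.8),b,(192,168.4)));print('shelf',tri(a,(480.6,201),b,(184,164.8)))
p=tri(a,(474,210.8),b,(192,168.4))[0]
for z in(.05,.06,.07,.1):print(z,proj(a,[p[0],p[1],z]),proj(b,[p[0],p[1],z]))"
```

```text
plat (array([0.73352677, 0.32472344, 0.07165469]), np.float64(0.0017163200526087814))
shelf (array([0.73655713, 0.33884502, 0.0954655 ]), np.float64(0.00442715530720735))
0.05 (np.float64(472.1192901166184), np.float64(217.7120426380577)) (np.float64(194.22442429951124), np.float64(170.5744310416826))
0.06 (np.float64(472.8237127013572), np.float64(214.58862434691252)) (np.float64(193.09519045684078), np.float64(169.4630332768235))
0.07 (np.float64(473.5355114441335), np.float64(211.43250008149613)) (np.float64(191.94724646960526), np.float64(168.33322089130394))
0.1 (np.float64(475.71634166804427), np.float64(201.76267239734975)) (np.float64(188.38638503148564), np.float64(164.82860272121792))
```

Call:
send_rows:
  series: [0.03,0,0,0,0.065,0,0,0,0.08,-0.001,0,0,0.08,-0.001,0.02,0,0.08,-0.001,0.045,0,0.08,-0.001,0.065,0,0.08,-0.001,0.08,0,0.08,-0.001,0.08,0]

```text
t: 9.2
eef_pos: [0.6476, 0.0971, 0.138]
tool_rot: [0.925, 0.379, -0.003, -0.001]
contact_force: [-0.2, -0.3, 0.7]
grip_width: 0.0703
```

Call:
send_rows:
  series: [0,0,0,0,0,0,0,0,0,0,0,0,0,0,0,0,0,0,0,0,0,0,0,0,0,0,0,0,0,0,0,0]
  claw: 0
  squeeze: 30

```text
t: 10.0
eef_pos: [0.6511, 0.0975, 0.1434]
tool_rot: [0.925, 0.379, 0.001, 0.0]
contact_force: [2.8, 2.6, 5.3]
grip_width: 0.0233
```

```bash
python3 -c "
from h import *
s=telemetry.sense();print(s['eef_pos'],yaw(s),s['contact_force'],s['moment'],s['grip_width'])"
```

```text
[0.65108032 0.0975218  0.1433625 ] 44.54147814173137 [2.80873637 2.64435084 5.31502022] [ 0.17684744 -0.33036033  0.01600266] 0.023251854320364532
```

Platform is about 24 mm below the shelf, so about 290° of winding. I let a script work out the circle points.

```bash
cat > arc.py <<'E'
import numpy as np,sys
def arc(f,st):
    f=np.radians(f);t=f+np.radians(st);return ', '.join(f'{80*(np.cos(x)-np.cos(f))/1e3:.4f}, {80*(np.sin(x)-np.sin(f))/1e3:.4f}, 0, 0' for x in t)
E
python3 -c "
from arc import *
for f in(0,80,160):print(arc(f,np.arange(10,81,10)))"
```

```text
-0.0012, 0.0139, 0, 0, -0.0048, 0.0274, 0, 0, -0.0107, 0.0400, 0, 0, -0.0187, 0.0514, 0, 0, -0.0286, 0.0613, 0, 0, -0.0400, 0.0693, 0, 0, -0.0526, 0.0752, 0, 0, -0.0661, 0.0788, 0, 0
-0.0139, 0.0012, 0, 0, -0.0278, 0.0000, 0, 0, -0.0413, -0.0036, 0, 0, -0.0539, -0.0095, 0, 0, -0.0653, -0.0175, 0, 0, -0.0752, -0.0274, 0, 0, -0.0832, -0.0388, 0, 0, -0.0891, -0.0514, 0, 0
-0.0036, -0.0135, 0, 0, -0.0048, -0.0274, 0, 0, -0.0036, -0.0413, 0, 0, -0.0000, -0.0547, 0, 0, 0.0059, -0.0674, 0, 0, 0.0139, -0.0788, 0, 0, 0.0238, -0.0886, 0, 0, 0.0352, -0.0966, 0, 0
```

Call:
send_rows:
  series: [-0.001,0.014,0,0,-0.005,0.027,0,0,-0.011,0.04,0,0,-0.019,0.051,0,0,-0.029,0.061,0,0,-0.04,0.069,0,0,-0.053,0.075,0,0,-0.066,0.079,0,0]
  squeeze: 40

```text
t: 10.8
eef_pos: [0.6592, -0.0055, 0.1433]
tool_rot: [0.925, 0.379, 0.001, -0.0]
contact_force: [0.8, 3.2, 6.6]
grip_width: 0.0228
```

```bash
cat > st.py <<'E'
from h import *
s=telemetry.sense();v=s['eef_pos'][:2]-[.5943,.0408];y=np.radians(44.54)
x_=v@[np.cos(y),np.sin(y)];y_=v@[np.sin(y),-np.cos(y)]
print(s['eef_pos'],yaw(s),s['contact_force'],s['moment'],s['grip_width'],'R',np.hypot(*v),'phi',np.degrees(np.arctan2(y_,x_)),s['t'])
E
python3 st.py
```

```text
[ 0.65924282 -0.00545204  0.14330814] 44.52666919123066 [0.76663699 3.17679926 6.6393117 ] [0.90441864 0.23588401 0.06625619] 0.022840024247709905 R 0.07972967512844663 phi 79.99833128781648 10.8
```

Tracks well with small forces, so I continue.

Call:
send_rows:
  series: [-0.014,0.001,0,0,-0.028,0,0,0,-0.041,-0.004,0,0,-0.054,-0.0095,0,0,-0.065,-0.0175,0,0,-0.075,-0.027,0,0,-0.083,-0.039,0,0,-0.089,-0.051,0,0]

```text
t: 11.6
eef_pos: [0.5601, -0.0313, 0.1433]
tool_rot: [0.926, 0.379, 0.002, 0.0]
contact_force: [5.2, 3.8, 3.5]
grip_width: 0.0232
```

Call:
send_rows:
  series: [-0.0035,-0.0135,0,0,-0.005,-0.027,0,0,-0.0035,-0.041,0,0,0,-0.055,0,0,0.006,-0.067,0,0,0.014,-0.079,0,0,0.024,-0.0885,0,0,0.035,-0.0965,0,0]

```text
t: 12.4
eef_pos: [0.5166, 0.0618, 0.1432]
tool_rot: [0.925, 0.379, -0.0, 0.001]
contact_force: [2.8, -3.7, 6.3]
grip_width: 0.0231
```

```bash
python3 st.py; python3 -c "
from h import *
import pickle
a=cam('scene');b=cam('top');pickle.dump((a,b),open('c3.pkl','wb'))
def crop(c,x,y,w,h,s): return cv2.resize(c['frame'][y:y+h,x:x+w],None,fx=s,fy=s,interpolation=cv2.INTER_CUBIC)
save('p1.png',np.hstack([crop(a,405,155,80,60,5)[:,:400],np.vstack([crop(b,160,150,80,30,5),crop(b,160,240,80,30,5)])]))"
```

```text
[0.5165534  0.06181674 0.14317446] 44.557176373723415 [ 2.75679231 -3.71323809  6.26463696] [-0.75798795 -0.78465043  0.04863645] 0.023114038482468402 R 0.08053717343982811 phi -120.33314835398315 12.4
```

View pics/p1.png

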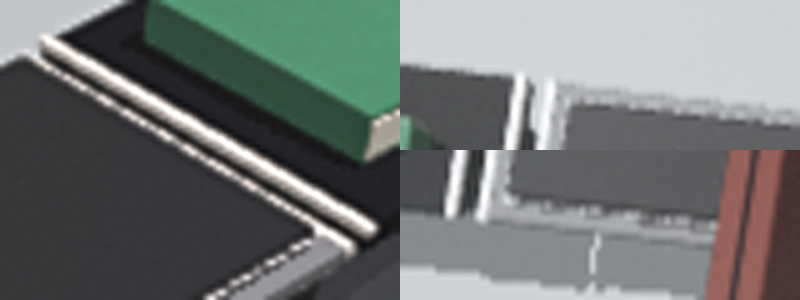

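```bash
cat > lev.py <<'E'
from h import *
import pickle,sys
def edges(line,th):  # rising sub-pixel crossings
    i=np.where((line[:-1]<th)&(line[1:]>=th))[0]; return i+(th-line[i])/(line[i+1]-line[i])
def level(a,b,show=1):
    A=a['frame'].mean(2);B=b['frame'].mean(2)
    L=[[],[]]
    for r in range(172,246):
        e=edges(B[r,160:205],150)+160
        if len(e)>=2: L[0].append((e[0],r));L[1].append((e[1],r))
    out=[]
    sc=[[],[]]
    for c in range(425,474):
        y0=int(162+(c-414)*.554)-7   # just above shelf stripe
        e=edges(A[y0:y0+28,c],130)+y0
        if len(e)>=2: sc[0].append((c,e[0]));sc[1].append((c,e[1]))
    P=[]
    for k in range(2):
        l=np.array(L[k]);q=np.polyfit(l[:,1],l[:,0],1);r=l[:,0]-np.polyval(q,l[:,1]);g=abs(r)<.7;q=np.polyfit(l[g,1],l[g,0],1)
        o,d1=ray(b,np.polyval(q,170),170);_,d2=ray(b,np.polyval(q,245),245);n=np.cross(d1,d2)
        s=np.array(sc[k]);m=np.polyfit(s[:,0],s[:,1],1);r=s[:,1]-np.polyval(m,s[:,0]);g=abs(r-np.median(r))<1;m=np.polyfit(s[g,0],s[g,1],1)
        pts=[]
        for c in(430,450,470):
            o2,d=ray(a,c,np.polyval(m,c));pts.append(o2+d*(n@(o-o2))/(n@d))
        P.append(np.array(pts)); 
        if show:print('n',len(l),len(s),g.sum(),'line',q,m);print(P[-1].round(4))
    print('platform - shelf mm', (P[1]-P[0])[:,2]*1e3)
if __name__=='__main__':
    for f in sys.argv[1:]: level(*pickle.load(open(f,'rb')))
E
python3 lev.py c2.pkl c3.pkl
```

```text
n 74 49 49 line [-1.64150943e-01  2.09578601e+02] [  0.5773549  -77.87406235]
[[0.5728 0.3551 0.1017]
 [0.6413 0.3481 0.1018]
 [0.7056 0.3415 0.1018]]
n 74 49 49 line [-1.56877216e-01  2.17403557e+02] [  0.59355499 -72.11086955]
[[0.5887 0.339  0.0767]
 [0.6569 0.3323 0.0767]
 [0.721  0.3261 0.0768]]
platform - shelf mm [-25.01327284 -25.05040342 -25.08528659]
n 74 49 49 line [-1.64187088e-01  2.09585864e+02] [  0.57731102 -77.85261543]
[[0.5728 0.3551 0.1017]
 [0.6413 0.3481 0.1018]
 [0.7056 0.3415 0.1018]]
n 74 49 49 line [-1.60519860e-01  2.15331553e+02] [  0.5835185  -74.43271357]
[[0.5852 0.3399 0.0957]
 [0.653  0.333  0.0959]
 [0.7168 0.3266 0.0961]]
platform - shelf mm [-6.05621449 -5.91645805 -5.78513556]
```

Shelf measures 0.1017 m (true 0.100). The platform was 25 mm low and is now about 6 mm low, so I wind about 68° more.

```bash
python3 -c "
from arc import *
print(arc(240,np.array([10,20,30,40,50,60,68,68])))"
```

```text
0.0126, -0.0059, 0, 0, 0.0261, -0.0095, 0, 0, 0.0400, -0.0107, 0, 0, 0.0539, -0.0095, 0, 0, 0.0674, -0.0059, 0, 0, 0.0800, -0.0000, 0, 0, 0.0893, 0.0062, 0, 0, 0.0893, 0.0062, 0, 0
```

Call:
send_rows:
  series: [0.0125,-0.006,0,0,0.026,-0.0095,0,0,0.04,-0.0105,0,0,0.054,-0.0095,0,0,0.067,-0.006,0,0,0.08,0,0,0,0.089,0.006,0,0,0.089,0.006,0,0]

```text
t: 13.3
eef_pos: [0.5847, 0.1211, 0.143]
tool_rot: [0.925, 0.379, -0.0, -0.0]
contact_force: [-1.1, 3.4, 9.3]
grip_width: 0.023
```

```bash
python3 st.py; python3 -c "
from h import *
import pickle
pickle.dump((cam('scene'),cam('top')),open('c4.pkl','wb'))";python3 lev.py c4.pkl
```

```text
[0.58465106 0.12108857 0.14302241] 44.58501503408039 [-1.08453792  3.43068475  9.34262341] [ 0.15512031 -0.27487182  0.07300049] 0.023018701924191476 R 0.08086628341452767 phi -52.312843577847 13.3
n 74 15 15 line [-1.64134334e-01  2.09577910e+02] [  0.57860678 -78.44898829]
[[0.5729 0.355  0.1019]
 [0.6413 0.348  0.1018]
 [0.7056 0.3415 0.1018]]
n 74 15 2 line [-1.60252585e-01  2.14483829e+02] [   0.69132314 -123.22517973]
[[0.5846 0.3392 0.1034]
 [0.6514 0.3356 0.0946]
 [0.715  0.3322 0.0863]]
platform - shelf mm [  1.47762498  -7.21535866 -15.48320248]
```

```bash
python3 -c "
from h import *
import pickle
a,b=pickle.load(open('c4.pkl','rb'))
def crop(c,x,y,w,h,s): return cv2.resize(c['frame'][y:y+h,x:x+w],None,fx=s,fy=s,interpolation=cv2.INTER_CUBIC)
save('p2.png',np.hstack([crop(a,405,155,80,60,5)[:,:400],crop(a,330,160,80,60,5)]))"
sed -i 's/,130)+y0/,TH)+y0/; s/^def level/TH=185\ndef level/' lev.py; python3 lev.py c3.pkl c4.pkl
```

```text
n 74 32 32 line [-1.64187088e-01  2.09585864e+02] [  0.57862524 -78.02356022]
[[0.5726 0.3557 0.1001]
 [0.6411 0.3487 0.1001]
 [0.7056 0.3421 0.1001]]
n 74 32 32 line [-1.60519860e-01  2.15331553e+02] [  0.58539794 -74.87782024]
[[0.585  0.3404 0.0942]
 [0.6529 0.3336 0.0943]
 [0.7167 0.3272 0.0944]]
platform - shelf mm [-5.91404595 -5.82295962 -5.73735772]
n 74 32 32 line [-1.64134334e-01  2.09577910e+02] [  0.57667632 -77.15108576]
[[0.5726 0.3557 0.0999]
 [0.6412 0.3487 0.1001]
 [0.7056 0.342  0.1003]]
n 74 32 32 line [-1.60252585e-01  2.14483829e+02] [  0.58441868 -76.77742813]
[[0.5843 0.3399 0.1014]
 [0.6519 0.3332 0.1013]
 [0.7155 0.3269 0.1011]]
platform - shelf mm [1.46498582 1.1413521  0.83718654]
```

View pics/p2.png

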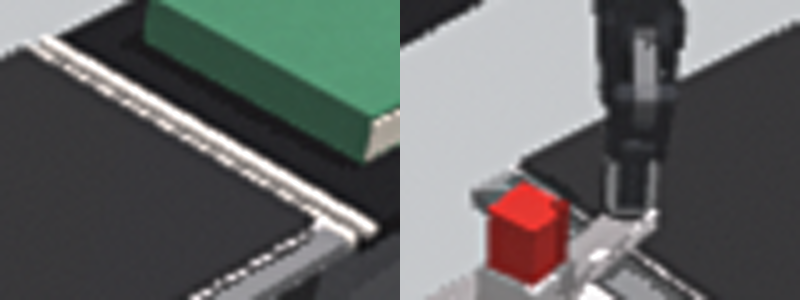

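The stripes lie level, with the two measures giving about 0 to +1 mm. I release the knob and lift.

Call:
send_rows:
  series: [0,0,0,0,0,0,0,0,0,0,0,0,0,0,-0.01,0,0,0,-0.03,0,0,0,-0.055,0,0,0,-0.08,0,0,0,-0.09,0]
  claw: 0.06

```text
t: 14.2
eef_pos: [0.5855, 0.1201, 0.2359]
tool_rot: [0.925, 0.379, 0.002, 0.001]
contact_force: [0.9, -0.1, 0.7]
grip_width: 0.0599
```

```bash
python3 st.py;python3 -c "
from h import *
print(to(.5943,.0408,.228,97))
import pickle
pickle.dump((cam('scene'),cam('top')),open('c5.pkl','wb'))";python3 lev.py c5.pkl | tail -1
```

```text
[0.58552326 0.12006856 0.23589731] 44.52899369697732 [ 0.9409045  -0.07279261  0.69642813] [-0.04555322 -0.02538834  0.01200369] 0.05992095604942299 R 0.07975296907487385 phi -51.778141722783616 14.2
[-4.9300e-02  6.2700e-02  7.9000e-03 -5.2471e+01]Traceback (most recent call last):
  File "lev.py", line 30, in <module>
    for f in sys.argv[1:]: level(*pickle.load(open(f,'rb')))
                           ~~~~~^^^^^^^^^^^^^^^^^^^^^^^^^^^^
  File "lev.py", line 20, in level
    l=np.array(L[k]);q=np.polyfit(l[:,1],l[:,0],1);r=l[:,0]-np.polyval(q,l[:,1]);g=abs(r)<.7;q=np.polyfit(l[g,1],l[g,0],1)
                                  ~^^^^^
IndexError: too many indices for array: array is 1-dimensional, but 2 were indexed
```

Call:
send_rows:
  series: [-0.006,0.008,0,-6,-0.015,0.019,0,-14.5,-0.024,0.03,0,-23,-0.033,0.041,0,-31.5,-0.042,0.052,0,-40,-0.049,0.062,0,-48,-0.049,0.0627,0.004,-52.5,-0.049,0.0627,0.006,-52.5]

```text
t: 15.1
eef_pos: [0.5923, 0.0405, 0.2241]
tool_rot: [0.663, 0.749, -0.001, -0.001]
contact_force: [0.8, 0.1, 0.1]
grip_width: 0.0601
```

```bash
python3 st.py;python3 -c "
from h import *
print(to(.5943,.0408,.158,97))
a=cam('scene');save('h1.png',cv2.resize(a['frame'][140:280,290:430],None,fx=4,fy=4,interpolation=cv2.INTER_CUBIC))"
```

```text
[0.59227901 0.04052921 0.22407588] 97.01430540489694 [0.7852254  0.06699818 0.11411996] [ 0.03571531 -0.013266    0.00728813] 0.06007705124699889 R 0.0020390508869920494 phi -143.0915748952212 15.1
[0.     0.002  0.0661 0.0143]
```

View pics/h1.png

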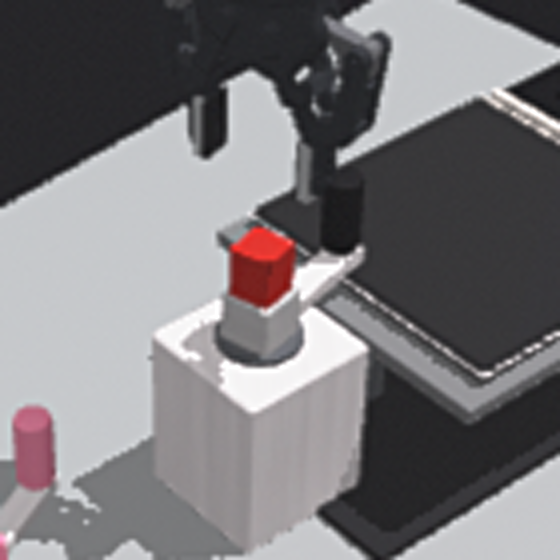

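The head sits between the jaws, so I descend and grip.

Call:
send_rows:
  series: [0,0.002,0.01,0,0,0.002,0.025,0,0,0.002,0.04,0,0,0.002,0.053,0,0,0.002,0.062,0,0,0.002,0.066,0,0,0.002,0.066,0,0,0.002,0.066,0]

```text
t: 15.95
eef_pos: [0.5957, 0.0412, 0.1608]
tool_rot: [0.662, 0.749, 0.0, 0.0]
contact_force: [0.2, -0.9, 0.6]
grip_width: 0.0601
```

Call:
send_rows:
  series: [0,0,0,0,0,0,0,0,0,0,0,0,0,0,0,0,0,0,0,0,0,0,0,0,0,0,0,0,0,0,0,0]
  claw: 0
  squeeze: 70

```text
t: 16.75
eef_pos: [0.5951, 0.0411, 0.1613]
tool_rot: [0.662, 0.749, -0.0, 0.0]
contact_force: [-3.8, -0.8, 5.1]
grip_width: 0.0246
```

```bash
python3 st.py
```

```text
[0.59505523 0.04105452 0.16130587] 97.04865538112148 [-3.75061396 -0.75613159  5.13662419] [-0.0868187   0.74360814  0.12269375] 0.024569922236086332 R 0.000796960937147173 phi 25.915474083365908 16.75
```

Call:
send_rows:
  series: [0,0,-0.004,0,0,0,-0.01,0,0,0,-0.018,0,0,0,-0.026,0,0,0,-0.034,0,0,0,-0.044,0,0,0,-0.052,0,0,0,-0.054,0]

```text
t: 17.55
eef_pos: [0.5961, 0.0412, 0.2162]
tool_rot: [0.662, 0.749, 0.001, 0.001]
contact_force: [0.8, 0.3, -3.3]
grip_width: 0.0246
```

```bash
python3 st.py;python3 -c "
from h import *
print(to(.5334,-.2998,.2,158))
import pickle
pickle.dump((cam('scene'),cam('top')),open('c6.pkl','wb'))";python3 lev.py c6.pkl | tail -1
```

```text
[0.5960807 0.0412344 0.2162366] 97.03748288901322 [ 0.80600621  0.33740571 -3.27320943] [-0.01428254  0.00703127 -0.05435092] 0.024599218907498416 R 0.0018329230418087912 phi 30.83053351854503 17.55
[-3.30800e-01 -1.04000e-01  1.62000e-02 -6.09625e+01]
platform - shelf mm [1.39027489 1.09408578 0.81572081]
```

Call:
send_rows:
  series: [-0.025,-0.008,0,-5,-0.065,-0.02,0,-12,-0.11,-0.035,0,-20,-0.155,-0.049,0,-28,-0.2,-0.063,0,-36.5,-0.245,-0.077,0,-45,-0.29,-0.091,0,-53,-0.325,-0.102,0,-61]

```text
t: 18.45
eef_pos: [0.5327, -0.2961, 0.2137]
tool_rot: [0.188, 0.982, 0.0, -0.0]
contact_force: [0.9, 1.0, -3.0]
grip_width: 0.0246
```

Call:
send_rows:
  series: [0,0,0,0,0,0,0.02,0,0,0,0.045,0,0,0,0.07,0,0,0,0.09,0,0,0,0.1,0,0,0,0.1,0,0,0,0.1,0]

```text
t: 19.25
eef_pos: [0.5343, -0.2938, 0.115]
tool_rot: [0.191, 0.982, -0.0, 0.0]
contact_force: [0.8, -1.1, -1.8]
grip_width: 0.0247
```

```bash
python3 st.py;python3 -c "
from h import *
print(to(.5334,-.2998,.054,157.8))
a=cam('scene');save('r1.png',cv2.resize(a['frame'][200:360,150:310],None,fx=4,fy=4,interpolation=cv2.INTER_CUBIC)[:600])"
```

```text
[ 0.53432154 -0.29382606  0.11497742] 158.03220949635894 [ 0.75238211 -1.05241465 -1.77454054] [-0.03522789 -0.03848766 -0.02032182] 0.02467644438176868 R 0.33995884364015666 phi 144.70180360217407 19.25
[-0.0014 -0.0059  0.061   0.2322]
```

View pics/r1.png

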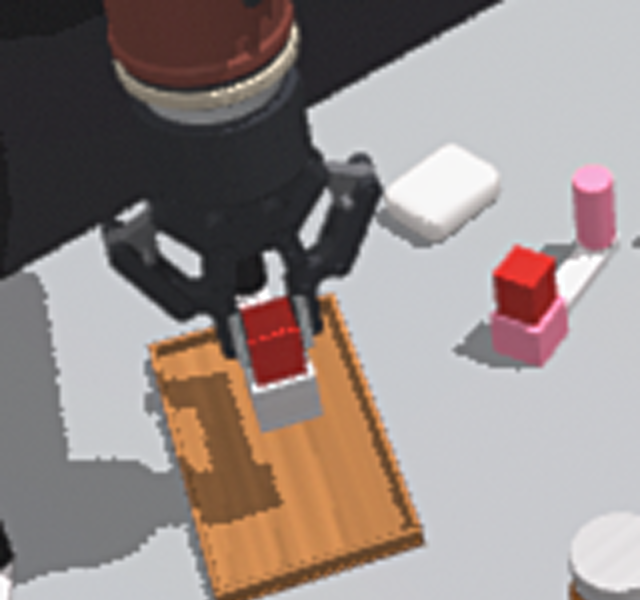

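Call:
send_rows:
  series: [-0.001,-0.003,0,0,-0.001,-0.006,0.01,0,-0.001,-0.006,0.025,0,-0.001,-0.006,0.04,0,-0.001,-0.006,0.052,0,-0.001,-0.006,0.06,0,-0.001,-0.006,0.062,0,-0.001,-0.006,0.062,0]

```text
t: 20.1
eef_pos: [0.5324, -0.2995, 0.0517]
tool_rot: [0.19, 0.982, 0.0, -0.0]
contact_force: [0.0, -0.3, -3.5]
grip_width: 0.0244
```

Call:
send_rows:
  series: [0,0,0.002,0,0,0,0.003,0,0,0,0.004,0,0,0,0.005,0,0,0,0.006,0,0,0,0.006,0,0,0,0.006,0,0,0,0.006,0]

```text
t: 20.9
eef_pos: [0.5327, -0.2999, 0.0465]
tool_rot: [0.191, 0.982, -0.0, 0.0]
contact_force: [0.5, -0.5, -2.1]
grip_width: 0.0245
```

```bash
python3 st.py
```

```text
[ 0.53267441 -0.29986253  0.04647137] 158.03474407153738 [ 0.45732387 -0.51552386 -2.09482312] [-0.03453468 -0.00832274 -0.01166607] 0.024468203358633426 R 0.34619167161153325 phi 144.7938706256654 20.9
```

Just at the floor; a bit further, then release and lift clear.

Call:
send_rows:
  series: [0,0,0.001,0,0,0,0.002,0,0,0,0.002,0,0,0,0.002,0,0,0,0.002,0,0,0,0.002,0,0,0,0.002,0,0,0,0.002,0]

```text
t: 21.7
eef_pos: [0.5329, -0.3, 0.0463]
tool_rot: [0.19, 0.982, -0.0, 0.0]
contact_force: [-5.0, 2.2, 10.0]
grip_width: 0.0246
```

Call:
send_rows:
  series: [0,0,0,0,0,0,0,0,0,0,0,0,0,0,0,0,0,0,-0.01,0,0,0,-0.03,0,0,0,-0.06,0,0,0,-0.09,0]
  claw: 0.07

```text
t: 22.5
eef_pos: [0.5323, -0.2996, 0.1354]
tool_rot: [0.19, 0.982, 0.0, -0.0]
contact_force: [0.8, -0.7, -0.7]
grip_width: 0.0699
```

Call:
send_rows:
  series: [-0.01,0,-0.03,0,0.03,0,-0.06,0,0.07,0,-0.08,0,0.11,0,-0.08,0,0.15,0,-0.08,0,0.17,0,-0.08,0,0.17,0,-0.08,0,0.17,0,-0.08,0]

```text
t: 23.3
eef_pos: [0.3755, -0.2367, 0.2153]
tool_rot: [0.191, 0.982, -0.001, 0.001]
contact_force: [-0.0, 0.4, -0.3]
grip_width: 0.07
```

```bash
python3 st.py;python3 -c "
from h import *
import pickle
a=cam('scene');b=cam('top');pickle.dump((a,b),open('c7.pkl','wb'))
def crop(c,x,y,w,h,s): return cv2.resize(c['frame'][y:y+h,x:x+w],None,fx=s,fy=s,interpolation=cv2.INTER_CUBIC)
save('e1.png',np.hstack([crop(a,170,210,200,280,2),crop(b,290,110,180,280,2)][:2]) if 0 else np.hstack([crop(a,170,220,133,200,3),crop(b,335,125,133,200,3)]))";python3 lev.py c7.pkl | tail -1
```

```text
[ 0.37550656 -0.23667122  0.21532516] 158.01028624330766 [-0.03374374  0.39110406 -0.30869048] [ 0.01279196 -0.01015618  0.00791325] 0.0699802944821973 R 0.3533565483139513 phi 172.79671905994925 23.3
platform - shelf mm [1.56056138 1.13254648 0.73027818]
```

The viewer has reached its limit, so I check numerically.

```bash
python3 -c "
from h import *
import pickle
a0,b0=pickle.load(open('c0.pkl','rb'));a,b=pickle.load(open('c7.pkl','rb'))
for h in((.5329,-.300,.066),(.5329-.0742,-.300+.03,.068)): print('expect',proj(a,h),proj(b,h))
for n,c,bx in(('s',a,(170,250,90,110)),('t',b,(385,215,85,100))):
  x,y,w,hh=bx;H,S,V=[q.astype(int) for q in cv2.split(cv2.cvtColor(c['frame'][y:y+hh,x:x+w],cv2.COLOR_RGB2HSV))]
  for nm,m in(('red',((H<8)|(H>172))&(S>110)&(V>180)),('blk',V<50)):
    k,l,st,ce=cv2.connectedComponentsWithStats(m.astype(np.uint8))
    for i in range(1,k):
      if st[i,4]>30:print(n,nm,st[i],(ce[i]+[x,y]).round(1))
for n,p,q in(('s',a0,a),('t',b0,b)):
  d=cv2.absdiff(p['frame'],q['frame']).max(2)
  for o,(x,y,w,h) in dict(mug=(355,280,62,62),jar=(288,325,36,60),ear=(244,232,34,30)).items() if n=='s' else dict(mug=(322,130,40,48),jar=(405,150,30,36),ear=(340,286,34,30)).items(): print(n,o,'changed px',(d[y:y+h,x:x+w]>60).sum())
"
```

```text
expect (np.float64(218.50262032292295), np.float64(303.50203593397896)) (np.float64(439.4002524030893), np.float64(250.5887581996414))
expect (np.float64(210.02810904252203), np.float64(277.2209492810791)) (np.float64(427.7752511401585), np.float64(280.3987276380059))
s red [ 41  48  16  12 118] [218.6 303.8]
s blk [ 0  0 14  8 61] [174.5 252.2]
s blk [ 36  26  12  20 177] [211.6 285.5]
t red [ 49  30  12  14 109] [439.5 251.5]
s mug changed px 0
s jar changed px 0
s ear changed px 0
t mug changed px 0
t jar changed px 0
t ear changed px 0
```

```bash
python3 -c "
from bench import order; print(order.close_job())"
```

```text
the job is handed in; nothing more can be done
None
```

The job is handed in, with the crank back in its tray and the platform level with the shelf as far as I could measure; the interface gives no verdict. It took about 23 s of the 72 s allowed.

- **Fit:** I carried the crank by its red head to the shaft and set it at about 45°, judged from the top view. It slid past the nose without needing a search. It stopped on the collar at the expected height, and I let go.
- **Winding:** I gripped the black knob and wound about 308° clockwise. By two-view measurement the platform went from about 25 mm below the shelf to about 1 mm above it.
- **Return:** The crank lies in the tray turned end for end, with the hub towards the tray's +x end. The job allows this, since it only asks that hub and knob be inside the walls.

**Last checks:**
- **Platform:** it reads 0.7 to 1.6 mm above the shelf, within the 5 mm allowed.
- **Crank:** the red head is within 1 pixel of its expected place in both views. The knob was found in the scene view only, where a flat crank should put it.
- **Mug, jar and earbud case:** no pixels changed between the first and last pictures.
- **Gripper:** it is open, clear of everything and feels no load.

**What failed or disagreed:**
- **Camera agreement:** the two cameras differed by 2 to 4 mm on single points, so I compared platform and shelf with each other instead of using absolute heights.
- **Levelling script:** it mis-paired the stripes once at nearly level, which I fixed by raising the threshold. Once it gave no result, probably because the arm hid the stripe.
- **Last picture:** it was refused because the viewer's limit was reached, so the final check was numerical only.

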